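# Cap the gold marker and hold the marker case open

## Robot

A 6-joint arm with a two-finger parallel gripper is mounted at the origin on the work surface. World frame = base frame: x ahead of the robot, y to its left, z up, the work surface at z = 0. Lengths are in m, angles in rad, forces in N, time in s.
With the tool pointing down it reaches from about 0.35 to 0.975 m from the base axis. Payload 4.9 kg.
Tool frame: the origin (TCP) lies between the finger pads; the fingertips stand 17 mm ahead of it and the grasp point (between the pads) lies 2 mm behind it; z points along the fingers, y is the direction in which the jaws open and shut (so a half turn about z gives the same grasp; the last joint's range is limited). The gripper opens to 85 mm and grips with 20 to 120 N. Pads are 22 mm wide; open, the fingers measure 114 mm over their backs; the gripper's body (76 mm by 85 mm) begins 54 mm behind the grasp point. The pads swing forward as they close: fully open they stand 13 mm farther back than shut.
Start: joints at [-1.222, 0.053, 1.613, -0, 1.476, -0.119], TCP at [0.282, -0.558, 0.248] pointing down, gripper open.
Joint ranges: [-3.01, 3.01], [-1.01, 2.22], [0.06, 2.58], [-1.02, 4.17], [0.09, 2.62], [-3.14, 3.14]. Speed limits (rad/s): [2.57, 2.57, 3.14, 3.14, 3.14, 3.14].

## Interface

Orientations are given as a unit quaternion [w, x, y, z].
In Python, from plant import state, grab_frame, camera_model, job_done, find_in, silhouettes, landmark_of gives the robot as it stands.
- The arm moves only by the shell command python3 -m crank 'ROWS'. ROWS is JSON, a list of rows, each an object with "angular": the turn, a rotation vector about the tool's x, y, z each as a share of 5 degrees, from -1 to 1, a list of three; "delta_pos": the shift along the tool's x, y, z each as a share of 3 cm, from -1 to 1, a list of three; "gripper": the opening, from 0 (shut) to 1 (fully open). In form: [{"angular": [ax, ay, az], "delta_pos": [tx, ty, tz], "gripper": gripper}, ...]. A call has 1 to 12 rows; each row shifts and turns the commanded pose from where the row before left it, along the tool's axes as they then stand; what a row does not reach is not made up. A row lasts 1/8 s, in which the tool goes at most 62.5 mm and 10.7 degrees, less where a joint would pass 70% of its speed; a pose out of reach is approached as far as the arm can. A call with a number of a shift or a turn outside -1 to 1 is refused whole. A call with a gripper value outside its range is refused whole. The fingers move at their own pace and stop on an object; the grip force is fixed at half the most. Time passes only in rows, so rows that do not move let the fingers close. It gives the time, the measured TCP pose, the force and the opening at its end, in the units of the state.
- state(): the state, without advancing time (a new reading comes with each control period).
- grab_frame(name): name is "side" or "top"; returns the picture (384x512x3 uint8, red, green, blue); there is no depth.
- camera_model(name): a dict with "camera_matrix" (3x3 intrinsics, pixels), "rvec" (rotation vector, rad) and "tvec" (3), from world to camera coordinates, as OpenCV has them. Camera axes: x right, y down, z forward; pixel columns grow to the right and rows downward; lengths in m; the calibration is good to about 2 mm. A picture is of the moment at which its call begins. camera_model takes no time and is no camera call.
- job_done(): hands the job in, once; it reports no verdict.
Trained networks look in the newest picture that a camera, given by its name, has taken for a name from the list of things; names that differ only in an ending like _2 or _b are one class to them, and where a whole thing is asked for, a point or a joint stands for the part that bears it (a point fixed in the world has none). Each returns a list of dicts, best first, with "conf" (0 to 1); they miss things now and then, are a little off and sometimes report something else, mostly with a low value. They report only what shows in the picture. A call takes as long as a camera call.
- find_in(camera, target): "bbox" ([left, top, right, bottom] in pixels, round what is visible of it).
- silhouettes(camera, target): "mask" (384x512 bool, what is visible of it) and "bbox" ([left, top, right, bottom] in pixels, round what is visible of it).
- landmark_of(camera, target): "pixel" ([column, row] in pixels: a listed point, or the origin of a listed thing).
The state is a dict: "time": time; "joint_pos": joint angles; "joint_vel": joint speeds; "joint_efforts": joint torques, N m; "tool_pos": TCP position; "tool_rot": TCP orientation; "contact_force": force on the tool from outside, world axes, zero at the start; "ft_torque": the same for the moment, N m; "gripper_width": opening from 0.0 (shut) to 1.0 (fully open).
Only numpy, scipy, OpenCV 4.12 (cv2) and the standard library are available. Lean on these libraries where they do the work, as an engineer would, in place of code of your own. Each camera call takes 0.05 s, during which the arm holds its last target.

## Task

We are packing up after the signing: press the proud cap of the gold marker in the stand fully home so that it does not dry out, then lift the lid of the wooden marker case by its brass handle and hold it open at 60 degrees from closed, so that I can reach in from across the table and put the markers away. The lid falls shut by itself, so finish while still holding it steady at that angle with the gripper. Leave everything else on the table where it is.

Things in the scene. Friction and masses are not known exactly. Their poses are not given: they have to be found in the camera images.
- case: fixed wooden marker case, an open box 180 (x) x 280 (y) x 80 mm high with 8 mm walls, under the lid; origin: centre of its underside, on the table; its -x side, roughly towards the robot, carries the hinge; z up. It does not move, but its place and yaw differ each time, and it may stand left or right of the marker stand
- case_lid (a joint): angle of the case's lid in rad: 0 closed (level; it starts closed), grows as the free edge (the case's +x side, away from the robot) rises and comes back over the hinge; hard stop at 1.35. 60 degrees is 1.047. The lid is a wooden panel 180 x 280 x 8 mm, about 0.35 kg (0.25 to 0.5), with an almost frictionless hinge: from any angle it falls shut when let go
- case_lid_hinge (a point): point on the lid's hinge line, in the middle of its length, at the top of the case's -x wall, 80.5 mm above the table (the underside of the lid, at its -x edge). Axes turn with the lid: x along the lid from hinge to free edge, y along the hinge line, z out of the lid's upper face
- case_lid_handle (a point): middle of the brass handle on the lid: a round bar 12 mm in diameter and 110 mm long, parallel to the hinge line, its ends on two 10 mm posts; bar centre 40 mm above the lid's upper face, 150 mm from the hinge line along the lid and 48 mm above the lid's underside (30 mm in from the free edge; 128.5 mm above the table when closed). It can be pinched across the bar from above and is free to turn between the fingers as the lid swings. Axes as at the hinge
- stand: fixed black marker stand, a block 60 (x) x 160 (y) x 45 mm high; origin: centre of its underside. The three markers stand upright in it, 50 mm apart along its y; which marker is in which place varies
- gold_cap (a joint): how far the gold cap is pushed down, in m: starts at 0 to 0.003 (7 to 10 mm of orange collar showing under it), 0.010 is fully home on a hard stop. It slides straight down with about 4 N of friction and stays where it is left
- gold_cap_top (a point): centre of the top face of the gold cap, a cylinder 23 mm in diameter and 45 mm tall; 160 mm above the table when fully proud and 150 mm when home; z up
- gold_marker: the gold marker's white barrel, 20 mm in diameter, fixed upright in the stand; origin on its axis at the stand's top, 45 mm above the table
- silver_marker: marker with a silver-grey cap already home, fixed upright in the stand, top 150 mm above the table; origin on its axis at the stand's top
- blue_marker: marker with a blue cap already home, otherwise like the silver one
- tumbler: bystander: loose glass tumbler 72 mm across, 95 mm high; origin: centre of its underside
- note_pad: bystander: loose yellow pad of notes 76 x 76 x 22 mm; origin: centre of its underside
- tape_roll: bystander: loose roll of blue tape lying flat, 100 mm across, 24 mm high; origin: centre of its underside
- spare_pen: bystander: loose green and white pen lying along its x, 135 mm long, 20 mm thick; origin: underneath its middle
- stapler: bystander: loose red stapler 130 x 36 x 50 mm; origin: centre of its underside

How it is judged:
By the outcome, as a careful person would: the job done as asked, in the order asked, and still so for the second after the job is handed in, while the arm keeps its last pose, push and grip.
It also fails if it takes over 48 s, if anything falls off the work surface, if the arm or the gripper's body presses on something with over 40 N, if the wrist force passes 120 N, or if a joint passes its speed limit or range.

## Working session

There is one attempt and no reset: what is moved stays moved. The work goes in short steps, Python scripts to look and compute and a shell command to move; the robot and the scene stay as the last step left them, time stands still between calls to the robot, and variables do not carry over. Pictures are saved under pics/ and viewed, and the job is handed in when it is done.

```bash
mkdir -p pics; ls
python3 - <<'E'
from plant import *
import cv2
print(state())
for c in ("side","top"):
    f=grab_frame(c); cv2.imwrite(f"pics/{c}0.png",f[:,:,::-1]); print(c,camera_model(c))
    for t in ("case","case_lid_hinge","case_lid_handle","gold_cap_top","gold_marker","stand","silver_marker","blue_marker","tumbler","note_pad","tape_roll","spare_pen","stapler"):
        print(t,[( [round(float(x)) for x in d["pixel"]],round(float(d["conf"]),2)) for d in landmark_of(c,t)][:2])
E
```

```text
pics
{'time': 0.0, 'joint_pos': array([-1.22197989e+00,  5.33587901e-02,  1.61429471e+00,  3.44470960e-05,
        1.47600883e+00, -1.18973767e-01]), 'joint_vel': array([-8.19939311e-04,  5.80099122e-04,  9.45208853e-04, -8.06863499e-04,
        2.26454276e-03,  3.30170830e-06]), 'joint_efforts': array([-4.98311729e-04, -3.93678367e+01, -3.70177746e+01, -1.57986365e-04,
        7.19801828e-03, -4.77651071e-06]), 'tool_pos': array([ 0.28164195, -0.55728439,  0.24706136]), 'tool_rot': array([-1.02997916e-03,  9.72770876e-01,  2.31766589e-01, -1.01632060e-04]), 'contact_force': array([ 0.42427765,  1.09323828, -0.54257615]), 'ft_torque': array([-0.01733656,  0.01138753,  0.02793066]), 'gripper_width': 0.9993044217850813}
side {'camera_matrix': array([[463.51134004,   0.        , 257.38758087],
       [  0.        , 463.51134004, 190.59056954],
       [  0.        ,   0.        ,   1.        ]]), 'rvec': array([ 0.89198542, -2.52863887,  1.04251055]), 'tvec': array([0.43070022, 0.29692655, 1.13310587])}
case [([267, 183], 0.91)]
case_lid_hinge [([291, 185], 0.72), ([347, 154], 0.42)]
cas
[... 387 characters left out ...]
op {'camera_matrix': array([[473.51055549,   0.        , 256.22918741],
       [  0.        , 473.51055549, 189.14044955],
       [  0.        ,   0.        ,   1.        ]]), 'rvec': array([ 2.15108095, -2.10741175,  0.20325296]), 'tvec': array([-0.00583494,  0.53974212,  1.42302121])}
case [([293, 175], 0.96)]
case_lid_hinge []
case_lid_handle [([296, 147], 0.82)]
gold_cap_top [([212, 182], 0.57)]
gold_marker [([214, 193], 0.42)]
stand [([196, 190], 0.92)]
silver_marker [([180, 188], 0.41)]
blue_marker [([197, 186], 0.44)]
tumbler [([386, 211], 0.85)]
note_pad [([108, 201], 0.59)]
tape_roll [([375, 276], 0.82)]
spare_pen [([277, 112], 0.67), ([290, 198], 0.18)]
stapler [([147, 259], 0.78)]
```

View pics/side0.png

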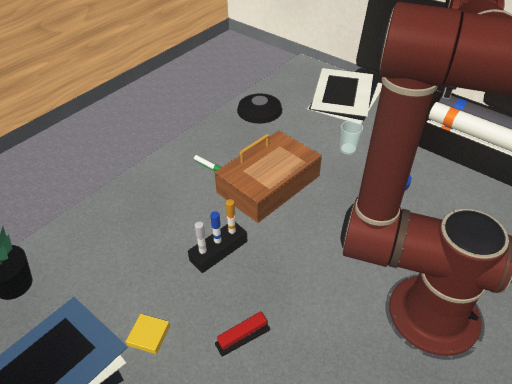

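View pics/top0.png

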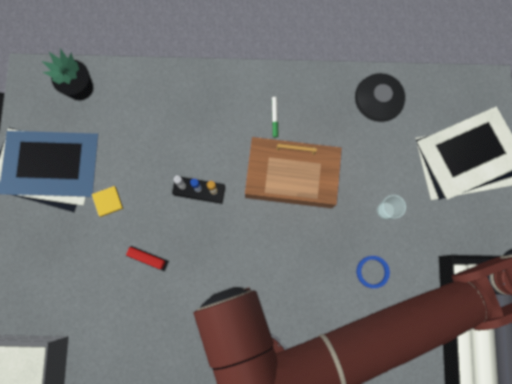

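The side view shows the gold cap at about (230,203), nearest the case, and the handle at (255,148). In the top view the gold cap is at (212,185) and the handle at (296,147). I'll triangulate these and fit the case yaw.

```bash
cat > h.py <<'E'
import numpy as np, cv2
from scipy.optimize import least_squares
from plant import *
def P(c):
    m=camera_model(c); return m["camera_matrix"],np.array(m["rvec"]),np.array(m["tvec"])
def proj(c,X):
    K,r,t=P(c); return cv2.projectPoints(np.array(X,float).reshape(-1,1,3),r,t,K,None)[0].reshape(-1,2)
def atz(c,px,z):
    K,r,t=P(c);R=cv2.Rodrigues(r)[0];d=R.T@np.linalg.inv(K)@[px[0],px[1],1];o=-R.T@t
    return o+d*(z-o[2])/d[2]
def tri(ps):
    f=lambda X:np.concatenate([proj(c,X)[0]-p for c,p in ps.items()])
    s=least_squares(f,[0.6,0,0.1]);return s.x,s.fun
E
python3 - <<'E'
from h import *
for t in ("gold_cap_top","silver_marker","blue_marker","gold_marker","case_lid_handle","stand","case","spare_pen"):
    d={}
    for c in ("side","top"):
        l=landmark_of(c,t)
        if l: d[c]=np.array(l[0]["pixel"])
    if len(d)==2:
        x,r=tri(d);print(t,{k:v.round(1).tolist() for k,v in d.items()},x.round(4),r.round(1))
im={}
for c in("side","top"):
    m=silhouettes(c,"case")+silhouettes(c,"case_lid")
    for t in ("case","case_lid","case_lid_handle","stand","gold_cap","gold_cap_top"):
        for q in silhouettes(c,t)[:2]: print(c,t,q["bbox"],round(q["conf"],2),int(q["mask"].sum()))
    f=grab_frame(c)
    if c=="side": a=f[120:280,170:340]
    else: a=f[90:230,160:360]
    cv2.imwrite(f"pics/{c}1.png",cv2.resize(a[:,:,::-1],None,fx=4 if c=="top" else 3.7,fy=4 if c=="top" else 3.7,interpolation=cv2.INTER_CUBIC))
E
```

```text
gold_cap_top {'side': [228.2, 200.3], 'top': [212.4, 181.9]} [0.5404 0.1337 0.152 ] [ 0.3  0.1 -0.2 -0.3]
silver_marker {'side': [203.4, 250.6], 'top': [180.0, 188.5]} [0.5372 0.2421 0.0533] [ 0.4  0.1 -0.2 -0.4]
blue_marker {'side': [218.9, 237.6], 'top': [197.2, 186.1]} [0.5405 0.1859 0.052 ] [-1.4 -0.3  0.8  1.4]
gold_marker {'side': [233.0, 230.0], 'top': [214.5, 193.2]} [0.5271 0.1361 0.0451] [ 0.7  0.2 -0.4 -0.7]
case_lid_handle {'side': [254.9, 143.3], 'top': [295.8, 146.6]} [ 0.6558 -0.1112  0.1268] [-0.6 -0.1  0.3  0.6]
stand {'side': [217.0, 251.6], 'top': [196.2, 189.6]} [0.5407 0.1961 0.0006] [-0.7 -0.2  0.4  0.8]
case {'side': [266.9, 183.4], 'top': [293.0, 175.1]} [ 0.6034 -0.1126 -0.0129] [ 1.   0.2 -0.5 -0.9]
spare_pen {'side': [209.0, 168.2], 'top': [277.3, 112.1]} [ 0.8194 -0.0629 -0.0325] [-0.8 -0.2  0.4  0.7]
side case [216.2, 130.4, 325.6, 222.7] 0.68 5815
side case_lid [215.4, 131.0, 321.8, 198.4] 0.92 3876
side case_lid [227.3, 197.0, 235.9, 233.3] 0.59 239
side case_lid_handle [217.3, 131.7, 318.9, 203.8] 0.55 3960
side stand [184.7, 226.1, 247.1, 274.8] 0.77 1278
side stand [225.0, 198.7, 231.7, 216.3] 0.17 152
side gold_cap [223.4, 204.5, 233.0, 214.4] 0.68 137
side gold_cap [215.8, 132.1, 319.4, 203.3] 0.57 3970
top case [247.1, 140.6, 341.8, 208.2] 0.68 5593
top case_lid [245.7, 138.0, 341.0, 205.6] 0.69 5316
top case_lid_handle [244.3, 134.8, 345.8, 208.9] 0.71 5407
top stand [170.0, 175.4, 227.5, 200.4] 0.76 735
top gold_cap [208.7, 181.8, 218.1, 190.4] 0.52 67
```

View pics/side1.png

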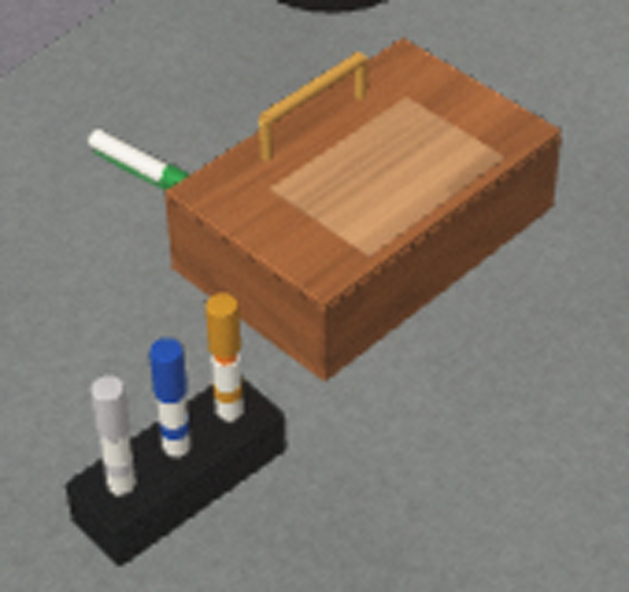

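View pics/top1.png

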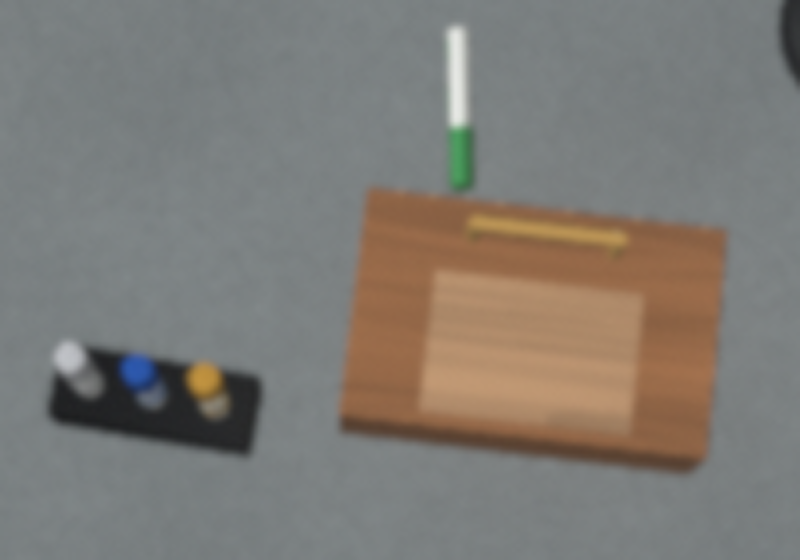

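Run:
```python
from h import *
S=lambda p:np.array(p)/3.7+[170-.36,120-.36]
T=lambda p:np.array(p)/4+[160-.375,90-.375]
# lid top corners local (x,y) : order +x+y, +x-y, -x-y, -x+y
L=np.array([[.09,.14,.0885],[.09,-.14,.0885],[-.09,-.14,.0885],[-.09,.14,.0885],[.06,.055,.1285],[.06,-.055,.1285]])
so=np.array([S(p) for p in[(167,192),(404,40),(560,132),(324,305),(264,119),(364,58)]])
to=np.array([T(p) for p in[(370,187),(727,231),(702,458),(342,416),(472,222),(626,240)]])
def W(q):
    c,s=np.cos(q[2]),np.sin(q[2]);X=L.copy();X[:,0]=q[0]+c*L[:,0]-s*L[:,1];X[:,1]=q[1]+s*L[:,0]+c*L[:,1];return X
f=lambda q:np.concatenate([(proj("side",W(q))-so).ravel(),(proj("top",W(q))-to).ravel()])
s=least_squares(f,[.6,-.11,0]);q=s.x;print("case",q.round(4),np.degrees(q[2]));print(s.fun.reshape(-1,2).round(1).tolist())
print("handle",W(q)[4:].mean(0), "hinge",[q[0]-.09*np.cos(q[2]),q[1]-.09*np.sin(q[2])])
for n,a,b in(("gold",(222,301),(203,376)),("blue",(168,346),(138,368)),("silver",(108,384),(70,354))):
    print(n,tri({"side":S(a),"top":T(b)}))
print("gold base",atz("side",S((229,414)),.045),atz("top",T((217,410)),.045))
R=cv2.Rodrigues(np.zeros(3))
from scipy.spatial.transform import Rotation as Ro
w=state()["tool_rot"];print(Ro.from_quat([w[1],w[2],w[3],w[0]]).as_matrix().round(3))
for n in("tumbler","tape_roll","stapler","note_pad"): print(n,atz("top",landmark_of("top",n)[0]["pixel"],0).round(3))
```

```text
case [ 0.5938 -0.1052 -0.1031] -5.9093269282513985
[[-0.4, -1.0], [0.2, -1.5], [1.0, -1.2], [0.1, -0.7], [0.7, -0.4], [-0.4, -0.5], [-1.1, 0.0], [-0.2, 0.0], [0.7, 0.6], [-1.5, -0.3], [0.3, 0.4], [-1.6, 0.4]]
handle [ 0.6535288  -0.11137891  0.1285    ] hinge [np.float64(0.5043258868883415), np.float64(-0.09593573679580109)]
gold (array([0.53267318, 0.13803614, 0.15831801]), array([-0.09719394, -0.02302308,  0.05579011,  0.09751883]))
blue (array([0.53956821, 0.18630974, 0.14885061]), array([-0.04177034, -0.0101198 ,  0.02500388,  0.04260132]))
silver (array([0.54873265, 0.23599821, 0.14767157]), array([-0.1635724 , -0.04067326,  0.1023789 ,  0.1693117 ]))
gold base [0.52856232 0.14334149 0.045     ] [0.52829164 0.13683187 0.045     ]
[[ 0.893  0.451 -0.   ]
 [ 0.451 -0.893  0.   ]
 [-0.    -0.    -1.   ]]
tumbler [ 0.489 -0.41   0.   ]
tape_roll [ 0.292 -0.368  0.   ]
stapler [0.318 0.333 0.   ]
note_pad [0.497 0.478 0.   ]
```

```bash
cat >> h.py <<'E'
from scipy.spatial.transform import Rotation as Ro
def tool():
    s=state();w=s["tool_rot"];return np.array(s["tool_pos"]),Ro.from_quat([w[1],w[2],w[3],w[0]]).as_matrix()
E
python3 - <<'E'
from h import *
p,R=tool();tg=np.array([.532,.137,.247]);step=(tg-p)/26
for i in range(12):
    print((R.T@step/.03).round(2)); R=R@Ro.from_rotvec([0,0,-np.radians(57.3)/12]).as_matrix()
print((R.T@step/.03).round(2),R.round(3))
E
```

```text
[ 0.69 -0.65  0.  ]
[ 0.74 -0.59  0.  ]
[ 0.79 -0.53  0.  ]
[ 0.83 -0.46  0.  ]
[ 0.86 -0.39  0.  ]
[ 0.89 -0.32  0.  ]
[ 0.92 -0.24  0.  ]
[ 0.93 -0.16  0.  ]
[ 0.94 -0.09  0.  ]
[ 0.95 -0.01  0.  ]
[0.94 0.07 0.  ]
[0.93 0.15 0.  ]
[0.92 0.23 0.  ] [[ 0.103  0.995 -0.   ]
 [ 0.995 -0.103 -0.   ]
 [-0.    -0.    -1.   ]]
```

```bash
python3 -m crank '[{"angular":[0,0,-0.95],"delta_pos":[0.69,-0.65,0],"gripper":0},{"angular":[0,0,-0.95],"delta_pos":[0.74,-0.59,0],"gripper":0},{"angular":[0,0,-0.95],"delta_pos":[0.79,-0.53,0],"gripper":0},{"angular":[0,0,-0.95],"delta_pos":[0.83,-0.46,0],"gripper":0},{"angular":[0,0,-0.95],"delta_pos":[0.86,-0.39,0],"gripper":0},{"angular":[0,0,-0.95],"delta_pos":[0.89,-0.32,0],"gripper":0},{"angular":[0,0,-0.95],"delta_pos":[0.92,-0.24,0],"gripper":0},{"angular":[0,0,-0.95],"delta_pos":[0.93,-0.16,0],"gripper":0},{"angular":[0,0,-0.95],"delta_pos":[0.94,-0.09,0],"gripper":0},{"angular":[0,0,-0.95],"delta_pos":[0.95,-0.01,0],"gripper":0},{"angular":[0,0,-0.95],"delta_pos":[0.94,0.07,0],"gripper":0},{"angular":[0,0,-0.95],"delta_pos":[0.93,0.15,0],"gripper":0}]'
python3 - <<'E'
from h import *
p,R=tool();tg=np.array([.532,.137,.247]);print(p,R.round(3),state()["joint_pos"].round(2));print(R.T@(tg-p)/.03)
E
```

```text
time: 4.8
tool_pos: [0.3981, -0.2366, 0.2485]
tool_rot: [0.0, 0.743, 0.669, 0.0]
contact_force: [0.3, 0.0, -0.3]
gripper_width: 0.005
[ 0.39811197 -0.23660446  0.24849392] [[ 0.105  0.994  0.   ]
 [ 0.994 -0.105 -0.   ]
 [-0.     0.    -1.   ]] [-0.7  -0.35  1.97  0.    1.52 -0.59]
[12.85426734  3.12650463  0.0475057 ]
```

```bash
python3 -m crank '[{"angular":[0,0,0],"delta_pos":[1,0.25,0],"gripper":0},{"angular":[0,0,0],"delta_pos":[1,0.25,0],"gripper":0},{"angular":[0,0,0],"delta_pos":[1,0.25,0],"gripper":0},{"angular":[0,0,0],"delta_pos":[1,0.25,0],"gripper":0},{"angular":[0,0,0],"delta_pos":[1,0.25,0],"gripper":0},{"angular":[0,0,0],"delta_pos":[1,0.25,0],"gripper":0},{"angular":[0,0,0],"delta_pos":[1,0.25,0],"gripper":0},{"angular":[0,0,0],"delta_pos":[1,0.25,0],"gripper":0},{"angular":[0,0,0],"delta_pos":[1,0.25,0],"gripper":0},{"angular":[0,0,0],"delta_pos":[1,0.25,0],"gripper":0},{"angular":[0,0,0],"delta_pos":[1,0.25,0],"gripper":0},{"angular":[0,0,0],"delta_pos":[1,0.25,0],"gripper":0}]'
python3 -m crank '[{"angular":[0,0,0],"delta_pos":[0.8,0.1,0.5],"gripper":0},{"angular":[0,0,0],"delta_pos":[0,0,0.5],"gripper":0},{"angular":[0,0,0],"delta_pos":[0,0,0.5],"gripper":0},{"angular":[0,0,0],"delta_pos":[0,0,0],"gripper":0}]'
python3 - <<'E'
from h import *
p,R=tool();tg=np.array([.532,.137,.195]);print(p);print(R.T@(tg-p)/.03)
for c in("side","top"):
    f=grab_frame(c)
    a=f[130:280,150:320] if c=="side" else f[100:230,150:320]
    cv2.imwrite(f"pics/{c}2.png",cv2.resize(a[:,:,::-1],None,fx=4 if c=="top" else 3.7,fy=4 if c=="top" else 3.7,interpolation=cv2.INTER_CUBIC))
    print(c,proj(c,[p+[0,0,-.017],[.532,.137,.158]]))
E
```

```text
time: 6.3
tool_pos: [0.5265, 0.1117, 0.2484]
tool_rot: [0.0, 0.744, 0.668, 0.0]
contact_force: [-0.2, -0.5, -0.2]
gripper_width: -0.004
time: 6.8
tool_pos: [0.5306, 0.1333, 0.2012]
tool_rot: [-0.001, 0.745, 0.667, -0.002]
contact_force: [1.0, 0.0, 0.3]
gripper_width: 0.001
[0.5305756  0.13333731 0.20116697]
[0.12674851 0.03462786 0.20531261]
side [[230.87159555 193.20850257]
 [230.01462012 200.9439727 ]]
top [[211.2856613  182.72329468]
 [210.79150105 183.98077299]]
```

View pics/side2.png

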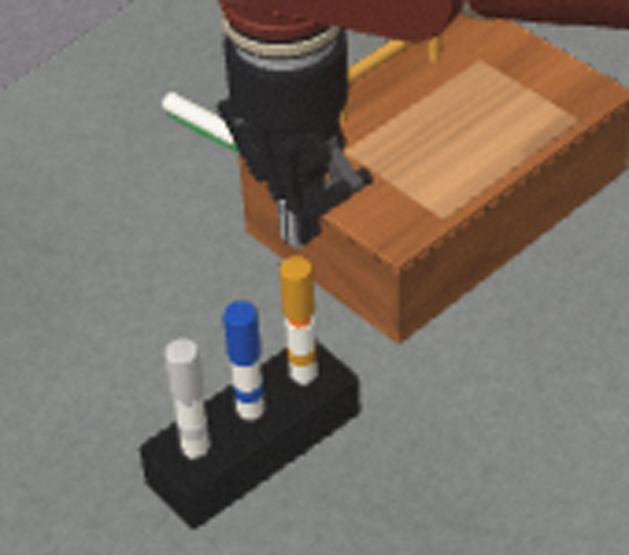

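View pics/top2.png

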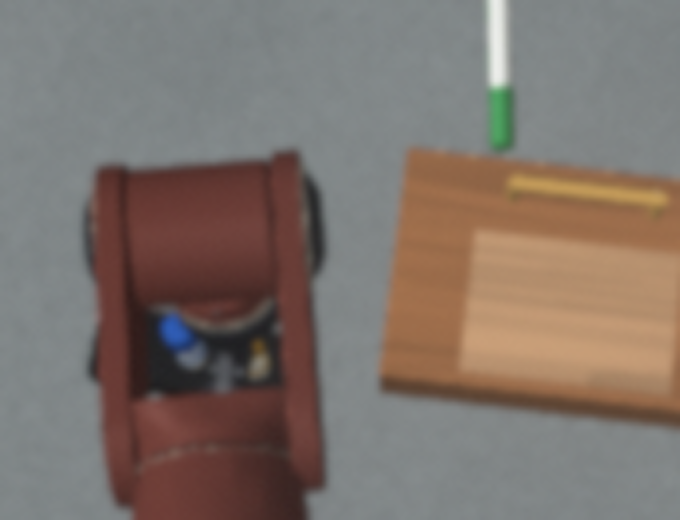

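The side view shows the closed fingertips at about crop (297,243), straight over the gold cap at (296,268). I'll centre and press.

```bash
python3 -m crank '[{"angular":[0,0,0],"delta_pos":[0.12,0.05,0.2],"gripper":0},{"angular":[0,0,0],"delta_pos":[0,0,0.3],"gripper":0},{"angular":[0,0,0],"delta_pos":[0,0,0.15],"gripper":0},{"angular":[0,0,0],"delta_pos":[0,0,0.1],"gripper":0},{"angular":[0,0,0],"delta_pos":[0,0,0.1],"gripper":0},{"angular":[0,0,0],"delta_pos":[0,0,0],"gripper":0}]'
python3 -m crank '[{"angular":[0,0,0],"delta_pos":[0,0,0.1],"gripper":0},{"angular":[0,0,0],"delta_pos":[0,0,0],"gripper":0}]'
```

```text
time: 7.65
tool_pos: [0.5336, 0.1377, 0.1776]
tool_rot: [-0.0, 0.744, 0.668, -0.0]
contact_force: [-0.3, -0.1, -1.1]
gripper_width: -0.0
time: 7.9
tool_pos: [0.534, 0.1377, 0.1752]
tool_rot: [0.0, 0.744, 0.668, 0.0]
contact_force: [0.9, -0.6, 0.7]
gripper_width: -0.002
```

```bash
python3 -m crank '[{"angular":[0,0,0],"delta_pos":[0,0,0.1],"gripper":0},{"angular":[0,0,0],"delta_pos":[0,0,0],"gripper":0}]'
python3 -m crank '[{"angular":[0,0,0],"delta_pos":[0,0,0.1],"gripper":0},{"angular":[0,0,0],"delta_pos":[0,0,0],"gripper":0}]'
python3 -m crank '[{"angular":[0,0,0],"delta_pos":[0,0,0.08],"gripper":0},{"angular":[0,0,0],"delta_pos":[0,0,0],"gripper":0}]'
```

```text
time: 8.15
tool_pos: [0.534, 0.1377, 0.172]
tool_rot: [0.0, 0.744, 0.668, 0.0]
contact_force: [0.4, -0.0, 3.5]
gripper_width: 0.001
time: 8.4
tool_pos: [0.5339, 0.1377, 0.1687]
tool_rot: [0.0, 0.744, 0.668, 0.0]
contact_force: [2.0, 0.6, 2.1]
gripper_width: -0.002
time: 8.65
tool_pos: [0.534, 0.1377, 0.167]
tool_rot: [0.0, 0.744, 0.668, 0.0]
contact_force: [-0.8, -1.4, 5.6]
gripper_width: 0.002
```

```bash
python3 -m crank '[{"angular":[0,0,0],"delta_pos":[0,0,0.04],"gripper":0},{"angular":[0,0,0],"delta_pos":[0,0,0],"gripper":0}]'
python3 -m crank '[{"angular":[0,0,0],"delta_pos":[0,0,0.02],"gripper":0},{"angular":[0,0,0],"delta_pos":[0,0,0],"gripper":0}]'
```

```text
time: 8.9
tool_pos: [0.5342, 0.1377, 0.167]
tool_rot: [0.0, 0.744, 0.668, 0.0]
contact_force: [-2.0, 0.0, 10.6]
gripper_width: -0.001
time: 9.15
tool_pos: [0.5342, 0.1377, 0.1669]
tool_rot: [0.0, 0.744, 0.668, 0.0]
contact_force: [-2.6, -0.9, 12.3]
gripper_width: -0.005
```

The cap bottomed out: TCP z held at 0.167, so the tip is at 0.150, with the force rising to 12 N. I'll retreat and go over the handle.

```bash
python3 -m crank '[{"angular":[0,0,0],"delta_pos":[0,0,-1],"gripper":0},{"angular":[0,0,0],"delta_pos":[0,0,-1],"gripper":0},{"angular":[0,0,0],"delta_pos":[-0.78,0.48,-0.5],"gripper":0},{"angular":[0,0,0],"delta_pos":[-0.78,0.48,0],"gripper":1},{"angular":[0,0,0],"delta_pos":[-0.78,0.48,0],"gripper":1},{"angular":[0,0,0],"delta_pos":[-0.78,0.48,0],"gripper":1},{"angular":[0,0,0],"delta_pos":[-0.78,0.48,0],"gripper":1},{"angular":[0,0,0],"delta_pos":[-0.78,0.48,0],"gripper":1},{"angular":[0,0,0],"delta_pos":[-0.78,0.48,0],"gripper":1},{"angular":[0,0,0],"delta_pos":[-0.78,0.48,0],"gripper":1},{"angular":[0,0,0],"delta_pos":[-0.78,0.48,0],"gripper":1},{"angular":[0,0,0],"delta_pos":[-0.78,0.48,0],"gripper":1}]'
python3 -m crank '[{"angular":[0,0,0],"delta_pos":[0,0,0.5],"gripper":1},{"angular":[0,0,0],"delta_pos":[0,0,0],"gripper":1}]'
python3 - <<'E'
from h import *
p,R=tool();tg=np.array([.654,-.1114,.1265]);print(p,R[:,:2].T);print(R.T@(tg-p)/.03)
for c in("side","top"):
    f=grab_frame(c)
    a=f[100:270,170:340]
    cv2.imwrite(f"pics/{c}3.png",cv2.resize(a[:,:,::-1],None,fx=3.5,fy=3.5,interpolation=cv2.INTER_CUBIC))
for t in("gold_cap_top","case_lid_handle"):
  for c in("side","top"): print(t,c,[(d["pixel"],d["conf"]) for d in landmark_of(c,t)[:1]])
E
```

```text
time: 10.65
tool_pos: [0.6522, -0.1121, 0.2394]
tool_rot: [-0.0, 0.744, 0.668, -0.0]
contact_force: [0.4, 0.3, 0.4]
gripper_width: 0.998
time: 10.9
tool_pos: [0.6505, -0.1102, 0.2219]
tool_rot: [-0.002, 0.744, 0.668, -0.001]
contact_force: [-0.6, 0.8, 0.1]
gripper_width: 0.997
[ 0.65045427 -0.11020725  0.22189128] [[ 0.10807151  0.99414244  0.00116601]
 [ 0.99413373 -0.10806532 -0.00447439]]
[-0.03045991  0.13602133  3.17909922]
gold_cap_top side [([232.0, 200.8], 0.55)]
gold_cap_top top []
case_lid_handle side [([256.5, 142.8], 0.87)]
case_lid_handle top []
```

View pics/side3.png

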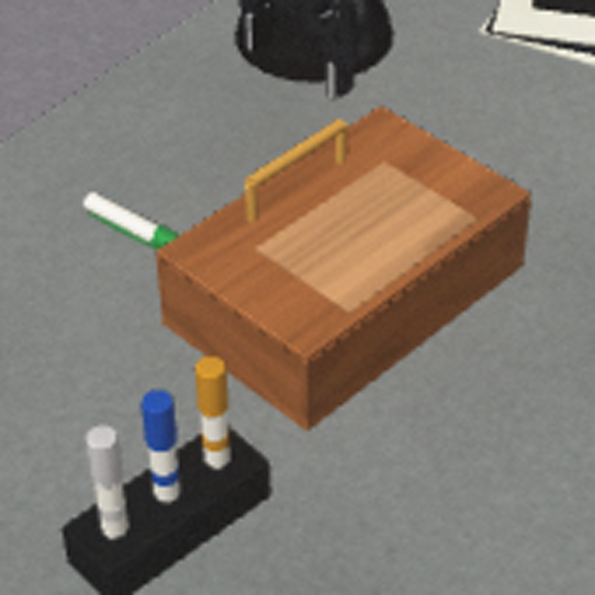

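View pics/top3.png

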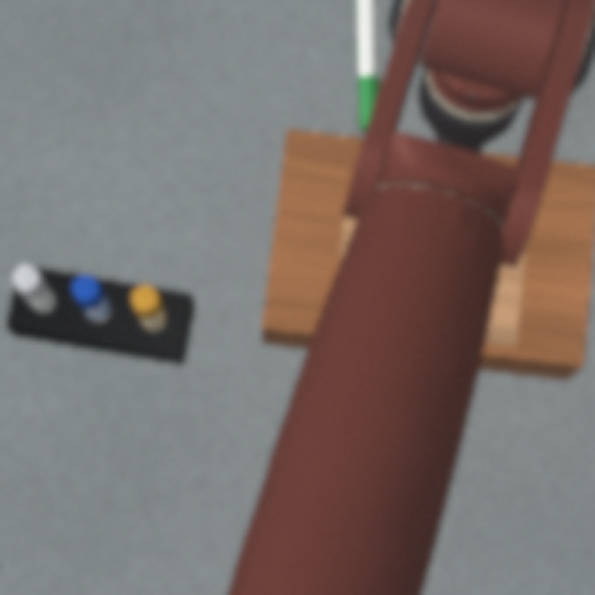

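No orange collar shows under the gold cap any more (side crop (212,412)), so it is home. The open fingers straddle the handle, so I'll descend and close.

```bash
python3 -m crank '[{"angular":[0,0,0],"delta_pos":[0,0.08,0.8],"gripper":1},{"angular":[0,0,0],"delta_pos":[0,0,0.8],"gripper":1},{"angular":[0,0,0],"delta_pos":[0,0,0.8],"gripper":1},{"angular":[0,0,0],"delta_pos":[0,0,0.4],"gripper":1},{"angular":[0,0,0],"delta_pos":[0,0,0.3],"gripper":1},{"angular":[0,0,0],"delta_pos":[0,0,0],"gripper":1}]'
python3 -m crank '[{"angular":[0,0,0],"delta_pos":[0,0,0],"gripper":0.4},{"angular":[0,0,0],"delta_pos":[0,0,0],"gripper":0.25},{"angular":[0,0,0],"delta_pos":[0,0,0],"gripper":0.25}]'
```

```text
time: 11.95
tool_pos: [0.6539, -0.1107, 0.1315]
tool_rot: [-0.0, 0.744, 0.668, -0.0]
contact_force: [-0.1, 0.7, 0.5]
gripper_width: 1.001
time: 12.32
tool_pos: [0.6543, -0.1109, 0.1322]
tool_rot: [0.0, 0.744, 0.668, 0.0]
contact_force: [-1.5, 0.3, 0.5]
gripper_width: 0.374
```

```bash
python3 -m crank '[{"angular":[0,0,0],"delta_pos":[0,0,0.18],"gripper":0.25},{"angular":[0,0,0],"delta_pos":[0,0,0],"gripper":0.22},{"angular":[0,0,0],"delta_pos":[0,0,0],"gripper":0.18}]'
python3 - <<'E'
from h import *
f=grab_frame("side")[100:200,200:320]
cv2.imwrite("pics/side4.png",cv2.resize(f[:,:,::-1],None,fx=5,fy=5,interpolation=cv2.INTER_CUBIC))
E
python3 -m crank '[{"angular":[0,0,0],"delta_pos":[0,0,0],"gripper":0},{"angular":[0,0,0],"delta_pos":[0,0,0],"gripper":0},{"angular":[0,0,0],"delta_pos":[0,0,0],"gripper":0}]'
```

```text
time: 12.7
tool_pos: [0.6539, -0.1108, 0.126]
tool_rot: [-0.0, 0.744, 0.668, 0.0]
contact_force: [0.0, -0.2, -0.1]
gripper_width: 0.183
time: 13.12
tool_pos: [0.6553, -0.1109, 0.127]
tool_rot: [0.002, 0.744, 0.668, 0.001]
contact_force: [5.3, -0.4, -2.1]
gripper_width: 0.12
```

View pics/side4.png

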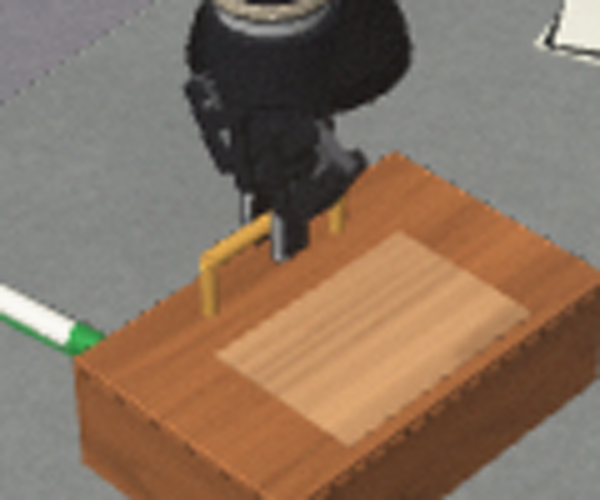

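Gripped, with an opening of 0.12 (about the 12 mm bar). Now the arc rows.

Run:
```python
import numpy as np
a=np.radians([0,2,6,12,18,24,30,36,42,48,54,58,60])+np.arctan2(.048,.15);r=np.hypot(.15,.048)
u=r*np.cos(a);z=r*np.sin(a)
print(np.c_[np.diff(u),-np.diff(z)].round(4)/.03)
```

```text
[[-0.06       -0.17333333]
 [-0.13666667 -0.34      ]
 [-0.24666667 -0.49      ]
 [-0.29666667 -0.46333333]
 [-0.34333333 -0.43      ]
 [-0.38666667 -0.39      ]
 [-0.42666667 -0.34666667]
 [-0.46       -0.3       ]
 [-0.49       -0.25      ]
 [-0.51333333 -0.2       ]
 [-0.35333333 -0.10333333]
 [-0.18       -0.04333333]]
```

```bash
python3 -m crank '[{"angular":[0,0,0],"delta_pos":[0,-0.02,-0.17],"gripper":0},{"angular":[0,0,0],"delta_pos":[0,-0.13,-0.34],"gripper":0},{"angular":[0,0,0],"delta_pos":[0,-0.25,-0.49],"gripper":0},{"angular":[0,0,0],"delta_pos":[0,0,0],"gripper":0}]'
python3 - <<'E'
from h import *
p,R=tool();print(p,R[:,2],state()["contact_force"],state()["ft_torque"])
E
```

```text
time: 13.62
tool_pos: [0.6424, -0.1096, 0.1573]
tool_rot: [0.001, 0.744, 0.668, 0.001]
contact_force: [4.5, -0.8, -1.8]
gripper_width: 0.115
[ 0.64244285 -0.10964033  0.15727849] [ 2.30864549e-03 -7.31700585e-04 -9.99997067e-01] [ 4.46494226 -0.7809864  -1.80927064] [-0.12759355 -0.82787413  0.10962529]
```

```bash
python3 -m crank '[{"angular":[0,0,0],"delta_pos":[0,-0.3,-0.46],"gripper":0},{"angular":[0,0,0],"delta_pos":[0,-0.34,-0.43],"gripper":0},{"angular":[0,0,0],"delta_pos":[0,-0.39,-0.39],"gripper":0},{"angular":[0,0,0],"delta_pos":[0,0,0],"gripper":0}]'
python3 -m crank '[{"angular":[0,0,0],"delta_pos":[0,-0.43,-0.35],"gripper":0},{"angular":[0,0,0],"delta_pos":[0,-0.46,-0.3],"gripper":0},{"angular":[0,0,0],"delta_pos":[0,-0.49,-0.25],"gripper":0},{"angular":[0,0,0],"delta_pos":[0,0,0],"gripper":0},{"angular":[0,0,0],"delta_pos":[0,0,0],"gripper":0}]'
python3 - <<'E'
from h import *
p,R=tool();g=p-.002*R[:,2];print(p,R[:,2])
for c in("side","top"):
    f=grab_frame(c);a=f[70:240,180:350]
    cv2.imwrite(f"pics/{c}5.png",cv2.resize(a[:,:,::-1],None,fx=3.5,fy=3.5,interpolation=cv2.INTER_CUBIC))
E
```

```text
time: 14.12
tool_pos: [0.6127, -0.1067, 0.1967]
tool_rot: [0.002, 0.744, 0.668, 0.001]
contact_force: [6.3, -0.7, 2.8]
gripper_width: 0.115
time: 14.75
tool_pos: [0.5733, -0.1028, 0.2248]
tool_rot: [0.004, 0.744, 0.668, 0.003]
contact_force: [6.0, -3.5, 7.9]
gripper_width: 0.113
[ 0.57326173 -0.10276792  0.22475841] [ 0.00946498 -0.0029805  -0.99995076]
```

View pics/side5.png

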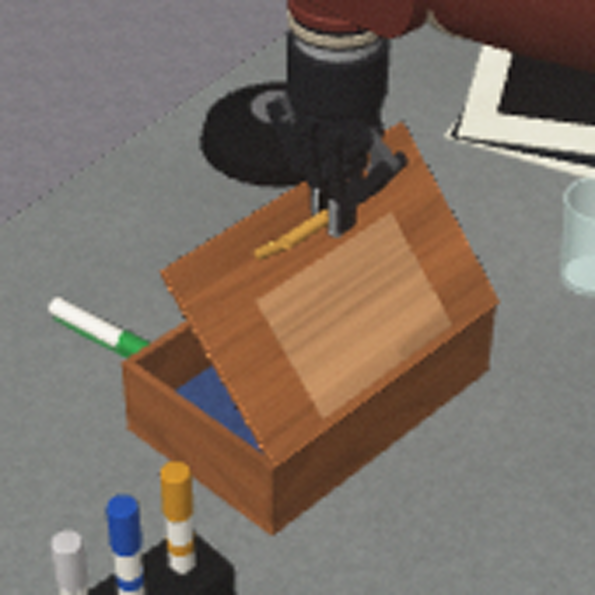

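View pics/top5.png

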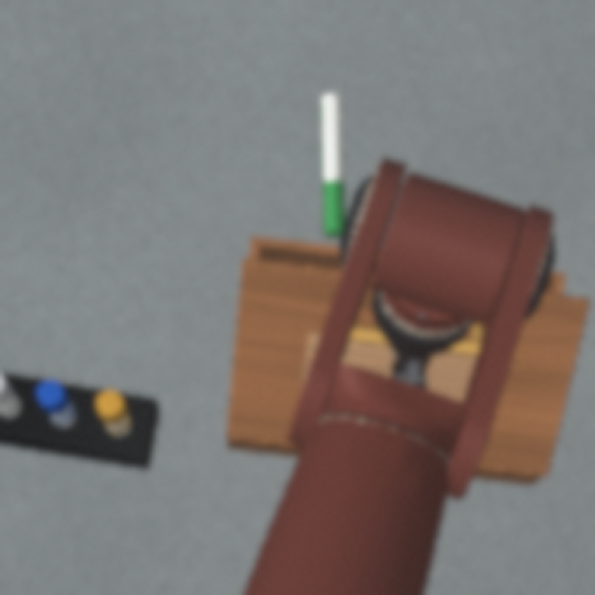

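The lid is part open and the grip holds. Lid corners in the side crop are at (163,272), (403,123), (497,300) and (272,462). I'll fit the lid angle from them.

```bash
cat > fit.py <<'E'
from h import *
S=lambda p:np.array(p)/3.7+[170-.36,120-.36]
T=lambda p:np.array(p)/4+[160-.375,90-.375]
so=np.array([S(p) for p in[(167,192),(404,40),(560,132),(324,305),(264,119),(364,58)]])
to=np.array([T(p) for p in[(370,187),(727,231),(702,458),(342,416),(472,222),(626,240)]])
L=np.array([[.18,.14,.008],[.18,-.14,.008],[0,-.14,.008],[0,.14,.008],[.15,.055,.048],[.15,-.055,.048]])
def W(q,th,P=L):  # q: hinge x,y,yaw
    c,s=np.cos(th),np.sin(th);x=c*P[:,0]-s*P[:,2];z=s*P[:,0]+c*P[:,2]+.0805
    C,D=np.cos(q[2]),np.sin(q[2]);return np.c_[q[0]+C*x-D*P[:,1],q[1]+D*x+C*P[:,1],z]
def fit(side,top):
    # side: dict idx->pix, top likewise ; per-camera constant pixel offset b absorbs calibration error
    def f(v):
        q=v[:3];th=v[3];b={"side":v[4:6],"top":v[6:8]};o=[(proj("side",W(q,0))+b["side"]-so).ravel(),(proj("top",W(q,0))+b["top"]-to).ravel()]
        for c,d in(("side",side),("top",top)):
            if d:
                i=list(d);o.append((proj(c,W(q,th)[i])+b[c]-np.array([d[k] for k in i])).ravel())
        o.append(v[4:8]/1.0);return np.concatenate(o)
    s=least_squares(f,[.505,-.096,-.1,.8,0,0,0,0]);J=s.jac;cov=np.linalg.inv(J.T@J)*.5
    print("q",s.x.round(4),"theta deg",np.degrees(s.x[3]).round(2),"+-",np.degrees(cov[3,3]**.5).round(2));print(s.fun[24:].round(1));return s.x
E
python3 - <<'E'
from fit import *
A=lambda p:np.array(p)/3.5+[180-.36,70-.36]
v=fit({0:A((163,272)),1:A((403,123)),2:A((497,300)),3:A((272,462)),4:A((258,253))},{3:A((230,446)),0:A((245,262)),2:A((543,478)),1:A((587,298))})
p,R=tool();g=p-.002*R[:,2];H=np.array([v[0],v[1],.0805]);e=np.array([np.cos(v[2]),np.sin(v[2]),0])
d=g-H;print(d@e,d[2],np.hypot(d@e,d[2]),np.degrees(np.arctan2(d[2],d@e))-17.74)
E
```

```text
q [ 0.5053 -0.096  -0.1022  0.7616 -0.354   0.789   0.5173  0.4931] theta deg 43.64 +- 0.61
[-2.4  0.3 -2.   0.3  1.1  0.8  0.8  1.9  5.4 -2.8 -1.4 -1.6 -0.6 -1.7
  1.3  0.6  0.7 -0.  -0.4  0.8  0.5  0.5]
0.06842695163845311 0.14619425136786607 0.16141563382628712 47.177820535899514
```

Run:
```python
from fit import *
A=lambda p:np.array(p)/3.5+[180-.36,70-.36]
v=fit({0:A((163,272)),1:A((403,123)),2:A((497,300)),3:A((272,462))},{3:A((230,446)),0:A((245,262)),2:A((543,478)),1:A((587,298))})
np.save("v.npy",v)
ims=[]
for th in (46,48,50):
    im=cv2.imread("pics/side5.png")
    P=np.array([[.18,.14,.008],[.18,-.14,.008],[0,-.14,.008],[0,.14,.008],[.18,.14,0],[.18,-.14,0],[.15,.055,.048],[.15,.055,.008]])
    w=(proj("side",W(v[:3],np.radians(th),P))+v[4:6]-[180-.36,70-.36])*3.5
    w=w.round().astype(int)
    cv2.polylines(im,[w[:4].reshape(-1,1,2)],True,(0,255,0),1)
    cv2.line(im,tuple(map(int,w[4])),tuple(map(int,w[5])),(255,255,0),1)
    cv2.line(im,tuple(map(int,w[6])),tuple(map(int,w[7])),(255,0,255),1)
    ims.append(im[90:500,130:520])
cv2.imwrite("pics/ov5.png",cv2.resize(np.hstack(ims),(800,280*1)))
cv2.imwrite("pics/ov5b.png",cv2.resize(ims[1],None,fx=1.4,fy=1.4))
```

```text
q [ 0.5056 -0.0973 -0.0993  0.802  -0.2168  0.8446  0.1988  0.3443] theta deg 45.95 +- 0.64
[-0.8 -0.4 -0.5 -0.6  1.3  0.6  1.3  1.8 -1.3 -1.6 -0.8 -0.5  1.4  0.3
  0.9  0.9 -0.2  0.8  0.2  0.3]
```

View pics/ov5b.png

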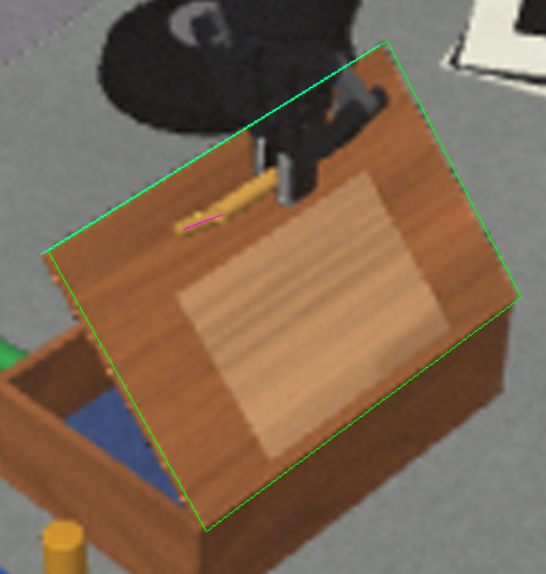

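```bash
python3 -m crank '[{"angular":[0,0,0],"delta_pos":[0,-0.35,-0.17],"gripper":0},{"angular":[0,0,0],"delta_pos":[0,-0.35,-0.13],"gripper":0},{"angular":[0,0,0],"delta_pos":[0,-0.28,-0.08],"gripper":0},{"angular":[0,0,0],"delta_pos":[0,-0.14,-0.03],"gripper":0},{"angular":[0,0,0],"delta_pos":[0,0,0],"gripper":0},{"angular":[0,0,0],"delta_pos":[0,0,0],"gripper":0}]'
cat > look.py <<'E'
import sys
from fit import *
n=sys.argv[1];v=np.load("v.npy")
p,R=tool();g=p-.002*R[:,2];H=np.array([.5053,-.0962,.0805]);e=np.array([np.cos(-.1015),np.sin(-.1015),0])
d=g-H;print("kin",d@e,d[2],np.hypot(d@e,d[2]),"atan th",np.degrees(np.arctan2(d[2],d@e))-17.74,"u th",np.degrees(np.arccos(d@e/.1575))-17.74,R[:,2],state()["contact_force"])
f=grab_frame("side");ims=[]
a=cv2.resize(f[70:220,190:330][:,:,::-1],None,fx=4,fy=4,interpolation=cv2.INTER_CUBIC)
cv2.imwrite(f"pics/{n}.png",a)
P=np.array([[.18,.14,.008],[.18,-.14,.008],[0,-.14,.008],[0,.14,.008],[.18,.14,0],[.18,-.14,0]])
im=a.copy()
for th,col in((57,(0,0,255)),(60,(0,255,0)),(63,(255,0,0))):
    w=((proj("side",W(v[:3],np.radians(th),P))+v[4:6]-[190-.375,70-.375])*4).round().astype(np.int32)
    cv2.polylines(im,[w[:4].reshape(-1,1,2)],True,col,1)
    cv2.line(im,tuple(map(int,w[4])),tuple(map(int,w[5])),col,1)
cv2.imwrite(f"pics/{n}o.png",im)
f=grab_frame("top");cv2.imwrite(f"pics/{n}t.png",cv2.resize(f[80:230,160:350][:,:,::-1],None,fx=4,fy=4,interpolation=cv2.INTER_CUBIC))
E
python3 look.py l6
```

```text
time: 15.6
tool_pos: [0.5395, -0.0994, 0.2376]
tool_rot: [0.004, 0.744, 0.668, 0.002]
contact_force: [3.9, -3.0, 9.9]
gripper_width: 0.115
kin 0.034372121812749665 0.1591261464155203 0.16279610938521874 atan th 60.071066065149196 u th 59.65457207509583 [ 0.00829177 -0.00368648 -0.99995883] [ 3.85416943 -2.99442469  9.90644492]
```

View pics/l6.png

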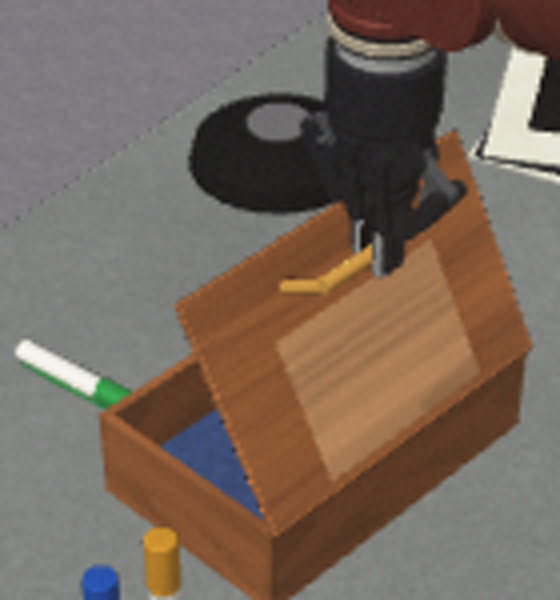

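View pics/l6o.png

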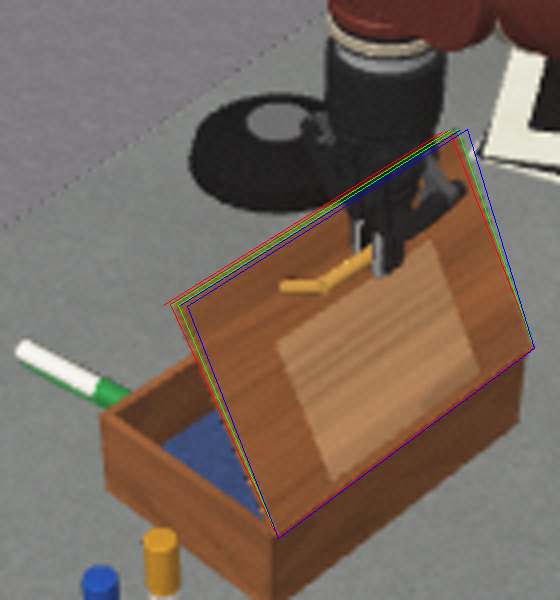

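View pics/l6t.png

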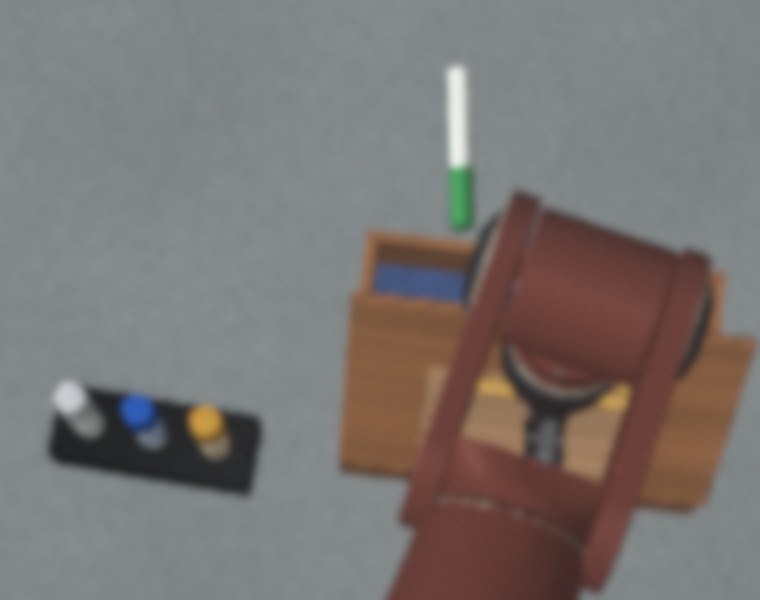

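```bash
python3 - <<'E'
from fit import *
A=lambda p:np.array(p)/4+[190-.375,70-.375]
B=lambda p:np.array(p)/4+[160-.375,80-.375]
fit({0:A((177,305)),1:A((456,131)),2:A((531,348)),3:A((274,532)),4:A((322,288))},{0:B((354,292)),1:B((754,340)),2:B((693,509)),3:B((342,470))})
fit({0:A((177,305)),1:A((456,131)),2:A((531,348)),3:A((274,532)),4:A((322,288))},{})
E
python3 -m crank '[{"angular":[0,0,0],"delta_pos":[0,0,0],"gripper":0},{"angular":[0,0,0],"delta_pos":[0,0,0],"gripper":0},{"angular":[0,0,0],"delta_pos":[0,0,0],"gripper":0},{"angular":[0,0,0],"delta_pos":[0,0,0],"gripper":0},{"angular":[0,0,0],"delta_pos":[0,0,0],"gripper":0},{"angular":[0,0,0],"delta_pos":[0,0,0],"gripper":0}]'
python3 - <<'E'
from h import *
p,R=tool();print(p,state()["joint_vel"].round(4))
E
```

```text
q [ 0.5054 -0.0967 -0.103   1.0276 -0.1208  0.8749  0.1193  0.1593] theta deg 58.88 +- 0.48
[-0.5 -0.1 -0.2 -0.2  1.   0.1  0.8  1.5 -0.7 -0.6 -1.   0.4  0.6  0.7
  2.9  0.1 -1.4 -1.5 -0.1  0.9  0.1  0.2]
q [ 0.5055 -0.0966 -0.1038  1.0424 -0.2413  0.8635  0.2725  0.1485] theta deg 59.73 +- 0.65
[-0.1 -0.1  0.3 -0.2  0.8  0.1  0.6  1.5 -0.2 -0.4 -0.2  0.9  0.3  0.1]
time: 16.45
tool_pos: [0.5396, -0.0995, 0.2376]
tool_rot: [0.004, 0.744, 0.668, 0.002]
contact_force: [5.9, -2.5, 10.3]
gripper_width: 0.113
[ 0.53958362 -0.0994551   0.23759319] [ 0.0005  0.0005  0.0006  0.0009 -0.0005 -0.0014]
```

Independent estimates put the lid between 58.9 and 60.1°, and steady. I'll nudge it about 0.3° up and compare the bystanders with the first frame.

```bash
python3 -m crank '[{"angular":[0,0,0],"delta_pos":[0,-0.03,0],"gripper":0},{"angular":[0,0,0],"delta_pos":[0,0,0],"gripper":0},{"angular":[0,0,0],"delta_pos":[0,0,0],"gripper":0},{"angular":[0,0,0],"delta_pos":[0,0,0],"gripper":0}]'
python3 look.py l7
python3 - <<'E'
import cv2,numpy as np
from h import *
for c in("side","top"):
    f=grab_frame(c); cv2.imwrite(f"pics/{c}8.png",f[:,:,::-1])
E
```

```text
time: 16.95
tool_pos: [0.5389, -0.0994, 0.2377]
tool_rot: [0.004, 0.744, 0.668, 0.002]
contact_force: [5.1, -3.2, 10.6]
gripper_width: 0.114
kin 0.03376337438116935 0.15923513716492194 0.1627752879202937 atan th 60.28861104359552 u th 59.88139376219702 [ 0.00901168 -0.00373107 -0.99995243] [ 5.11715756 -3.20038023 10.63868011]
```

View pics/side8.png

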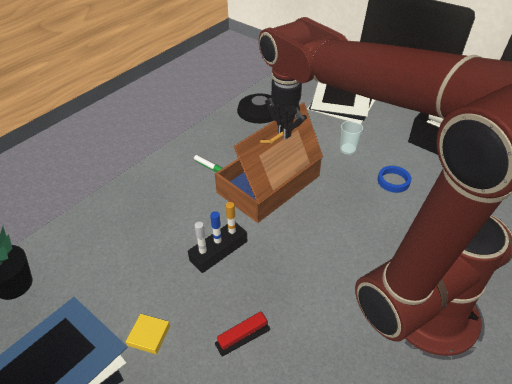

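View pics/top8.png

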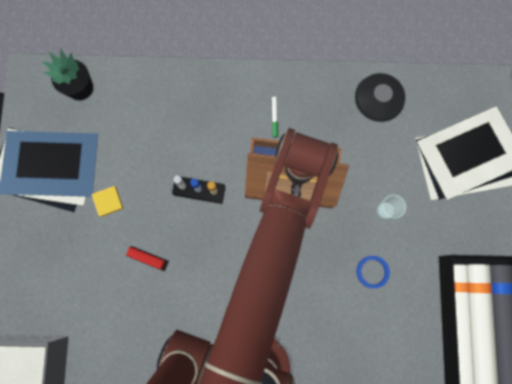

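Everything else is where it started: pen (275,116), tumbler (391,207), tape (373,272), pad (107,201) and stapler (147,258) in the top view. The lid is steady, so I'm handing in.

```bash
python3 -c "
from plant import *
print(job_done())"
```

```text
the job is handed in; nothing more can be done
None
```

The gold cap is pressed home, and the gripper is holding the case lid open by its brass handle at about 60°. The job was handed in at about 17 s of the 48 s allowed.

- **Cap:** The closed fingertips pushed it down until it stopped, with the tips at about 150 mm above the table and the force rising to 12 N. No orange collar showed in the side view afterwards.
- **Lid angle:** After a last nudge of about 0.3° the arm's own position gives 59.9–60.3°. Camera fits made just before that nudge gave 58.9° and 59.7°, so these checks disagree by about 1°. The lid did not move while I held it for 0.75 s, again before that nudge.
- **Grip:** The grasp point sits about 5 mm farther from the hinge line than the handle should be (163 mm against 157.5 mm). The handle bar is therefore probably a few millimetres off the pad centre, and a steady force of about 12 N remains on the gripper.
- **Rest of the table:** The pen, tumbler, tape, pad and stapler look unmoved when compared by eye with the first pictures.

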